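Seat the seal and piston in a slave cylinder

TASK

Put the loose piston into the upright hydraulic cylinder, on top of the cup seal that is stuck part-way down its bore. Then take the drift from the tool block and, pressing only on the piston, push piston and seal slowly down the bore until they bottom out firmly: once they stop, lean on them steadily with about 20 N for a second, and never load them with more than 60 N, not even as a jolt. Stand the drift back in its hole, let go, and leave everything else where it lies.

Things in the scene. Friction and masses are not known exactly. Their poses are not given: they have to be found in the camera images.
- piston_center (a point): Centre of the loose piston: a plain aluminium cylinder, 25 mm diameter, 45 mm long, 40 to 85 g, with two shallow grooves, standing upright on the table at the start. This point is half-way up (22.5 mm above its foot) on its axis; z is its axis. It slides freely in the bore.
- piston: The same piston; the origin is the centre of its underside.
- bore_mouth (a point): Centre of the open mouth of the bore, in the plane of the rim, 122 mm above the table; z points up the bore axis. Aluminium casting, fixed, lower half sunk in a hardwood block (96 x 96 x 55 mm). Bore 27.5 mm diameter, flared to about 31 mm over the top 7 mm; 43 mm outside at the rim. Flange ears, hose port and bleed screw stick out up to 53 mm from the axis, all more than 30 mm below the rim.
- seal: Black rubber cup seal in the bore, 27 mm diameter, 12 mm thick; origin: centre of its underside. Its top starts 48 to 78 mm below the rim; it stays where it is left and slides under about 8 N. It bottoms on an inner stop 16 to 26 mm lower (top 74 to 94 mm below the rim: the stroke stop is set differently each time); only the rise of force shows it. At over 25 mm/s it bottoms with a jolt.
- drift_grip (a point): Middle of the wooden handle of the drift (push rod), 108 mm above its foot; z is its axis. Round, 134 mm long, 160 to 260 g: brass shaft of 22 mm diameter from the foot up to 80 mm, steel collar of 36 mm diameter from 80 to 86 mm, handle of 30 mm diameter from there to the top. It stands upright in the tool block at the start.
- drift_foot (a point): Centre of the flat foot of the drift, 108 mm below drift_grip along its axis.
- drift: The same drift; the origin is the centre of its foot.
- drift_hole (a point): Centre of the mouth of the drift's hole in the top of the tool block, 50 mm above the table; z points up. The hole is 26 mm in diameter and 40 mm deep, its floor 10 mm above the table. The tool block is fixed, hardwood, 62 x 112 x 50 mm; two thin pin punches stand in it 50 to 60 mm from this hole, their tops 28 mm or less above the block.
- pliers: Bystander: black-handled pliers lying flat near the front edge, 61 x 184 x 14 mm; origin under the centre.
- spanner: Bystander: combination spanner, 202 mm long, lying flat behind the tool block; origin under the centre.
- tape_roll: Bystander: black roll of tape, 54 mm diameter, 19 mm high, lying flat; origin under the centre.
Mind the look-alikes: they are no part of the job. Leave any blue, orange or purple look-alike of the drift alone.

How it is judged (in metres and radians):
On the way, in this order (a step that is already met when the one before it is completed fails the run):
1. the piston is in the bore, upright, resting on the seal, let go of by the fingers (horizontal distance between piston_center and bore_mouth below 0.004 m and z of piston_center in the frame of bore_mouth below -0.02 m and angle between piston_center's own z axis and vertical below 0.12 rad and distance between piston and seal below 0.015 m and contact force between piston and seal above 0.05 N and contact force between the fingers and piston below 0.1 N), for 0.2 s.
2. with the drift on the piston, piston and seal are pressed steadily against the stop with 15 to 27 N for 0.5 s (contact force between drift and piston above 15 N and contact force between piston and seal between 15 and 27 N), for 0.5 s.
At the end, for the whole second after the job is handed in: The piston is upright in the bore, on the seal (within 3 mm); the seal's underside is 84 mm or more below the rim, firmly pressed home before; the drift stands in its hole, upright, within 4 mm of the centre, foot within 5 mm of the floor; all at rest and let go of (horizontal distance between piston_center and bore_mouth below 0.004 m and z of piston_center in the frame of bore_mouth below -0.02 m and angle between each of piston_center, drift_foot's own z axis and vertical below 0.12 rad and distance between piston and seal below 0.015 m and z of seal in the frame of bore_mouth below -0.084 m and horizontal distance between drift_foot and drift_hole below 0.004 m and z of drift_foot in the frame of drift_hole below -0.035 m and linear speed of each of drift, piston below 0.02 m/s); the robot touches nothing.
It fails at once if the drift presses on the piston with more than 60 N (contact force between drift and piston above 60 N).
It fails at once if the drift presses on the bare seal (contact force between drift and seal above 0.5 N).
It fails at once if pliers, spanner or tape roll is moved by more than 20 mm (distance of any of pliers, spanner, tape_roll from where it was at the start of the episode above 0.02 m).
It also fails if it takes over 70 s, if anything falls off the work surface, if the arm or the gripper's body presses on something with over 40 N, if the wrist force passes 120 N, or if a joint passes its speed limit or range.

ROBOT

A 6-joint arm with a two-finger parallel gripper is mounted at the origin on a cart in front of the work surface, level with it; the furniture and walls round the work are solid. World frame = base frame: x ahead of the robot, y to its left, z up, the work surface at z = 0. Lengths are in mm, angles in rad, forces in N, time in s.
With the tool pointing down it reaches from about 275 to 1000 mm from the base axis. Payload 8.4 kg.
Tool frame: the origin (TCP) lies between the finger pads; the fingertips stand 17 mm ahead of it and the grasp point (between the pads) lies 2 mm behind it (r.tcp_to_tips is the distance from the TCP to the fingertips, in mm); z points along the fingers, y is the line along which they close (so a half turn about z gives the same grasp; the last joint's range is limited). The gripper opens to 85 mm and grips with 20 to 120 N. Pads are 22 mm wide; open, the fingers measure 114 mm over their backs; the gripper's body (76 mm by 85 mm) begins 54 mm behind the grasp point. The pads swing forward as they close: fully open they stand 13 mm farther back than shut.
Start: joints at [-1.105, 0.353, 1.633, -0, 1.155, -0.002], TCP at [281.826, -557.855, 248.281] pointing down, gripper open.
Joint ranges: [-2.63, 2.63], [-0.92, 2.1], [0.06, 2.66], [-1.3, 4.44], [0, 2.69], [-3.02, 3.02]. Speed limits (rad/s): [2.22, 2.22, 2.79, 3.14, 3.14, 3.14].

INTERFACE

Orientations are given as [roll, pitch, yaw] about the fixed x, y, z axes, in that order (R = Rz(yaw) Ry(pitch) Rx(roll)).
In Python, from rig import r gives the robot as it stands. The module is installed in compiled form; this text tells all that it offers.
- The arm moves only by the tool apply_moves, never from a script. Its argument "series" is text: rows parted by semicolons, each of 7 numbers parted by spaces: the shift along the tool's x, y, z in cm, then the turn, a rotation vector about the tool's x, y, z in rad, then the gripper's target within -1 to 1 (shut at 1, half-way at 0, fully open at -1). In form: tx ty tz rx ry rz fingers; .... A call has exactly 10 rows; each row shifts and turns the commanded pose from where the row before left it, along the tool's axes as they then stand; what a row does not reach is not made up. A row lasts 1/12 s, in which the tool goes at most 41.7 mm and 7.16 degrees, less where a joint would pass 70% of its speed; a pose out of reach is approached as far as the arm can. A call with a gripper value outside its range is refused whole. The fingers move at their own pace and stop on an object; "squeeze" is the grip in N (left out, the last holds). Time passes only in rows, so rows that do not move let the fingers close, or fill a call up. It gives the time, the measured TCP pose, the force and the opening at its end, in the units of the state.
- r.sense(): the state, without advancing time (a new reading comes with each control period).
- r.grab_frame(name): name is "side" or "top"; returns the picture (480x640x3 uint8, blue, green, red); there is no depth.
- r.camera_info(name): a dict with "K" (3x3 intrinsics, pixels), "extrinsics" (4x4, takes a point from camera to world coordinates). Camera axes: x right, y down, z forward; pixel columns grow to the right and rows downward; lengths in mm; the calibration is good to about 2 mm. A picture is of the moment at which its call begins. camera_info takes no time and is no camera call.
- r.sign_off(): hands the job in, once; it reports no verdict.
The state is a dict: "clock": time; "qpos": joint angles; "qvel": joint speeds; "joint_efforts": joint torques, N m; "eef_pos": TCP position; "tcp_rot": TCP orientation; "contact_force": force on the tool from outside, world axes, zero at the start; "wrist_torque": the same for the moment, N m; "opening": opening from 0.0 (shut) to 1.0 (fully open).
Only numpy, scipy, OpenCV 4.12 (cv2) and the standard library are available. Lean on these libraries where they do the work, as an engineer would, in place of code of your own. Each camera call takes 0.05 s, during which the arm holds its last target. There are 200 camera calls.

## Working session

There is one attempt and no reset: what is moved stays moved. The work goes in short steps, Python scripts to look and compute and a tool call to move; the robot and the scene stay as the last step left them, time stands still between calls to the robot, and variables do not carry over. Pictures are saved under pics/ and viewed, on a budget of 10 in all, crops included, one or two more only if the job needs it, and the job is handed in when it is done.

Besides the shell and the picture viewer there is one more tool, called after ">>>" by a JSON object that holds its "method" and its "body", one argument or row to a line. apply_moves: Moves the arm, as the interface text tells. Its arguments: {"type":"object","properties":{"series":{"type":"string"},"squeeze":{"type":"number"}},"required":["series"]}

```bash
mkdir -p pics; cat > h.py <<'E'
import numpy as np, cv2
from rig import r
def ray(n,u,v):
    c=r.camera_info(n); K=np.array(c["K"]); T=np.array(c["extrinsics"])
    d=T[:3,:3]@np.linalg.solve(K,[u,v,1.]); return T[:3,3],d
def onz(n,u,v,z):
    o,d=ray(n,u,v); return o+d*(z-o[2])/d[2]
def proj(n,p):
    c=r.camera_info(n); K=np.array(c["K"]); T=np.array(c["extrinsics"])
    q=K@(T[:3,:3].T@(np.array(p,float)-T[:3,3])); return q[:2]/q[2]
E
python3 - <<'E'
from h import *
for n in("top","side"):
    cv2.imwrite(f"pics/{n}0.png",r.grab_frame(n)); c=r.camera_info(n); print(n,np.round(c["K"],1).tolist(),np.round(c["extrinsics"],3).tolist())
print(r.sense())
E
```

```text
top [[494.2, 0.0, 323.6], [0.0, 494.2, 233.6], [0.0, 0.0, 1.0]] [[0.106, -0.972, 0.212, 329.047], [-0.994, -0.103, 0.025, -176.551], [-0.003, -0.213, -0.977, 936.518], [0.0, 0.0, 0.0, 1.0]]
side [[495.9, 0.0, 317.1], [0.0, 495.9, 245.4], [0.0, 0.0, 1.0]] [[-0.992, -0.058, 0.115, 432.526], [-0.128, 0.438, -0.89, 601.646], [0.001, -0.897, -0.441, 476.108], [0.0, 0.0, 0.0, 1.0]]
{'clock': 0.1, 'qpos': array([-1.10539726e+00,  3.53582528e-01,  1.63407045e+00,  2.06639695e-05,
        1.15517931e+00, -2.37466446e-03]), 'qvel': array([-0.00129526, -0.00217756, -0.00152136, -0.00078457,  0.00070695,
        0.00237119]), 'joint_efforts': array([ 3.82400758e-04, -6.06357908e+01, -3.42819285e+01, -2.38499541e-05,
        3.93212627e-03, -1.30159435e-05]), 'eef_pos': array([ 281.65016742, -557.48633301,  247.62988913]), 'tcp_rot': array([-3.14035307e+00, -2.18380903e-05,  4.67765361e-01]), 'contact_force': array([0.42722762, 0.26521977, 0.6941204 ]), 'wrist_torque': array([ 0.01079645,  0.01868346, -0.04195878]), 'opening': 0.9984541902924732}
```

View pics/top0.png

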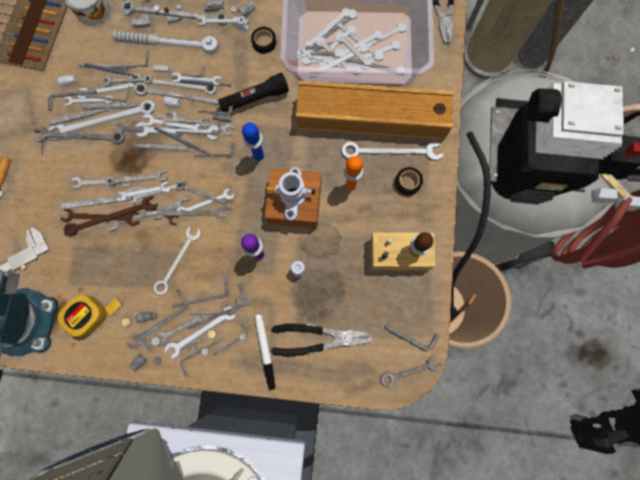

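View pics/side0.png

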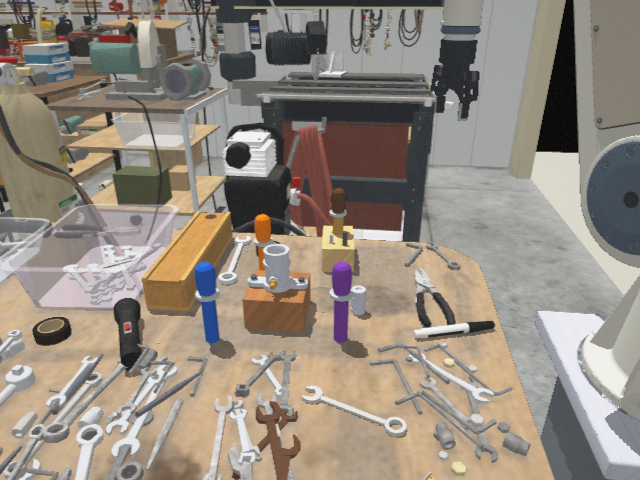

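Top view: the drift is the brown handle in the pale block at about (423,242). Its look-alikes are blue (251,133), orange (354,165) and purple (251,243). The piston is the small silver cylinder at (297,268), the only one standing there, and the cylinder rim is at (291,183). In the side view the piston is at (359,300), the rim at (277,253) and the brown drift at (339,200). Next is one close crop montage.

```bash
python3 - <<'E'
from h import *
t=cv2.imread("pics/top0.png"); s=cv2.imread("pics/side0.png")
def c(im,u,v,w=33,h=25,k=6): return cv2.resize(im[v-h:v+h,u-w:u+w],None,fx=k,fy=k,interpolation=cv2.INTER_CUBIC)
m=np.vstack([np.hstack([c(t,297,268),c(t,291,187)]),np.hstack([c(t,420,245),c(s,359,300)])])
print(m.shape); cv2.imwrite("pics/m0.png",m)
for n,u,v,z in[("top",297,264,45),("top",291,177,122),("top",425,238,144)]: print(onz(n,u,v,z))
E
```

```text
(600, 792, 3)
[ 460.78508873 -111.31048105   45.        ]
[599.33202536 -88.79502943 122.        ]
[ 510.94337231 -321.94584228  144.        ]
```

View pics/m0.png

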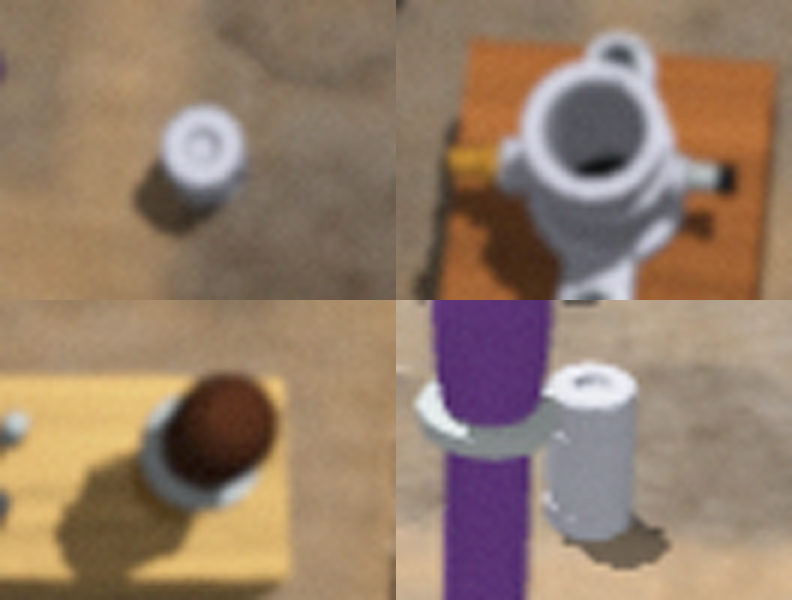

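```bash
python3 - <<'E'
from h import *
for l,n,u,v,z in[("piston","top",297.4,267.1,45),("piston side","side",358.3,289.3,45),("rim","top",291.2,183.3,122),("drift top","top",423.6,240.9,144),("collar","top",420.4,243.8,96)]: print(l,onz(n,u,v,z))
s=cv2.imread("pics/side0.png")
def c(im,u,v,w=33,h=25,k=6): return cv2.resize(im[v-h:v+h,u-w:u+w],None,fx=k,fy=k,interpolation=cv2.INTER_CUBIC)
cv2.imwrite("pics/m1.png",np.hstack([c(s,277,258),c(s,339,212)]))
E
```

```text
piston [ 455.20306791 -112.70229757   45.        ]
piston side [ 455.01991693 -111.82525815   45.        ]
rim [588.03692266 -90.50538366 122.        ]
drift top [ 505.86339458 -319.97264978  144.        ]
collar [ 510.87052104 -323.47328265   96.        ]
```

View pics/m1.png

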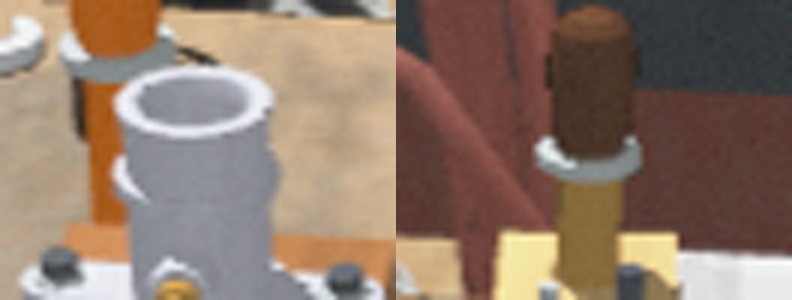

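```bash
python3 - <<'E'
from h import *
print(onz("side",276.2,249.7,122),onz("side",337.6,212.8,93), onz("side",338.5,197,118))
# block top corners in top view crop3 -> hole estimate unneeded; tool state
s=r.sense(); print(s["eef_pos"],s["tcp_rot"])
from scipy.spatial.transform import Rotation as R
M=R.from_euler("xyz",s["tcp_rot"]).as_matrix(); print(M.round(4))
for y,z in[(-112.2,22)]: print(M.T@(np.array([455.1,-112.2,150])-s["eef_pos"]))
for p in [(588,-90.5,122),(460,-112,0)]:print(proj("top",p),proj("side",p))
E
```

```text
[586.9818617  -88.38341303 122.        ] [ 510.15458915 -324.1039363    93.        ] [ 510.9942448  -347.97821035  118.        ]
[ 281.65016742 -557.48633301  247.62988913] [-3.14035307e+00 -2.18380903e-05  4.67765361e-01]
[[ 8.926e-01  4.509e-01 -5.000e-04]
 [ 4.509e-01 -8.926e-01  1.100e-03]
 [ 0.000e+00 -1.200e-03 -1.000e+00]]
[ 355.59180153 -319.12426825   98.03331138]
[291.19434188 183.32001575] [275.8404252  249.07086317]
[298.6136777  268.04836714] [354.39469011 311.62113832]
```

>>> {"method": "apply_moves", "body": {
  "series": "3.0 -2.7 0.2 0 0 0 -1;3.0 -2.7 0.2 0 0 0 -1;3.0 -2.7 0.2 0 0 0 -1;3.0 -2.7 0.2 0 0 0 -1;3.0 -2.7 0.2 0 0 0 -1;3.0 -2.7 0.2 0 0 0 -1;3.0 -2.7 0.2 0 0 0 -1;3.0 -2.7 0.2 0 0 0 -1;3.0 -2.7 0.2 0 0 0 -1;3.0 -2.7 0.2 0 0 0 -1",
  "squeeze": 40
}}

```text
clock: 0.93
eef_pos: [427.9, -179.7, 228.2]
tcp_rot: [3.142, -0.0, 0.468]
contact_force: [0.8, 0.2, 0.3]
opening: 1.0
```

>>> {"method": "apply_moves", "body": {
  "series": "0 0 0.5 0 0 -0.12 -1;0 0 0.5 0 0 -0.12 -1;0 0 0.5 0 0 -0.12 -1;0 0 0.5 0 0 -0.12 -1;0 0 0.5 0 0 -0.12 -1;0 0 0.5 0 0 -0.12 -1;0 0 0.5 0 0 -0.12 -1;0 0 0.5 0 0 -0.12 -1;0 0 0.5 0 0 -0.12 -1;0 0 0 0 0 -0.023 -1"
}}

```text
clock: 1.77
eef_pos: [427.1, -181.3, 182.3]
tcp_rot: [-3.14, -0.001, 1.576]
contact_force: [0.1, 0.3, 0.9]
opening: 1.002
```

>>> {"method": "apply_moves", "body": {
  "series": "1.4 0.56 0 0 0 0 -1;1.4 0.56 0 0 0 0 -1;1.4 0.56 0 0 0 0 -1;1.4 0.56 0 0 0 0 -1;1.3 0.56 0 0 0 0 -1;0 0 1.5 0 0 0 -1;0 0 1.5 0 0 0 -1;0 0 1.0 0 0 0 -1;0 0 0 0 0 0 -1;0 0 0 0 0 0 -1"
}}

```text
clock: 2.6
eef_pos: [455.5, -112.6, 143.1]
tcp_rot: [-3.14, -0.0, 1.569]
contact_force: [-0.8, -0.2, -0.0]
opening: 0.999
```

```bash
python3 - <<'E'
from h import *
print(r.sense()["eef_pos"],r.tcp_to_tips, r.sense()["tcp_rot"])
t0=cv2.imread("pics/top0.png"); print(onz("top",251,242,130),onz("side",341,338,0))
t=r.grab_frame("top"); s=r.grab_frame("side")
c=lambda im,u,v: cv2.resize(im[v-50:v+50,u-65:u+65],None,fx=3,fy=3,interpolation=cv2.INTER_CUBIC)
cv2.imwrite("pics/m2.png",np.hstack([c(t,297,260),c(s,359,270)]))
E
```

```text
[ 455.48822656 -112.61589574  143.06216209] 17.0 [-3.14025827e+00 -3.21706156e-04  1.56935039e+00]
[476.89378995 -37.02382628 130.        ] [ 4.76387893e+02 -3.51050499e+01 -5.68434189e-14]
```

View pics/m2.png

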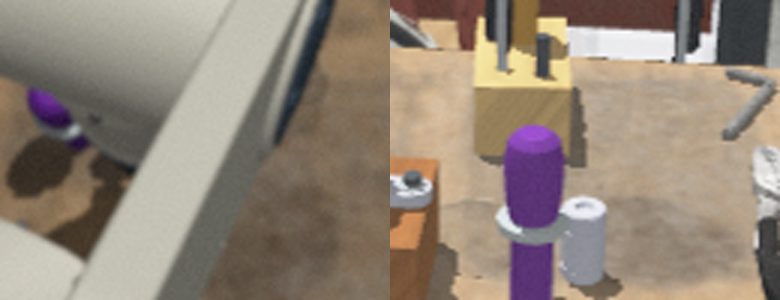

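The top view is blocked by the arm. In the side crop the open fingers (500 and 683, mid 591) straddle the piston at (583,205), and purple stands 76 mm off, clear of the gripper body. Going down to grasp.

>>> {"method": "apply_moves", "body": {
  "series": "0 0 2.0 0 0 0 -1;0 0 2.0 0 0 0 -1;0 0 2.0 0 0 0 -1;0 0 2.0 0 0 0 -1;0 0 1.5 0 0 0 -1;0 0 0.7 0 0 0 -1;0 0 0 0 0 0 -1;0 0 0 0 0 0 0.2;0 0 0 0 0 0 0.2;0 0 0 0 0 0 0.2"
}}

```text
clock: 3.53
eef_pos: [456.7, -112.8, 42.3]
tcp_rot: [3.14, 0.0, 1.571]
contact_force: [-0.3, -0.3, -0.7]
opening: 0.605
```

>>> {"method": "apply_moves", "body": {
  "series": "0 0 0 0 0 0 1;0 0 0 0 0 0 1;0 0 0 0 0 0 1;0 0 0 0 0 0 1;0 0 0 0 0 0 1;0 0 0 0 0 0 1;0 0 0 0 0 0 1;0 0 0 0 0 0 1;0 0 0 0 0 0 1;0 0 0 0 0 0 1"
}}

```text
clock: 4.37
eef_pos: [456.3, -112.7, 42.0]
tcp_rot: [3.141, 0.0, 1.571]
contact_force: [-1.2, 0.6, 6.7]
opening: 0.279
```

>>> {"method": "apply_moves", "body": {
  "series": "0 0 -1.0 0 0 0 1;0 0 -2.5 0 0 0 1;0 0 -2.5 0 0 0 1;0 0 -2.5 0 0 0 1;0 0 -2.5 0 0 0 1;0 0 -2.5 0 0 0 1;0 0 -1.3 0 0 0 1;0.4 2.0 0 0 0 0 1;0.4 2.5 0 0 0 0 1;0.4 2.5 0 0 0 0 1"
}}

```text
clock: 5.2
eef_pos: [526.5, -100.5, 190.8]
tcp_rot: [3.14, 0.0, 1.57]
contact_force: [1.0, -1.1, -1.1]
opening: 0.275
```

>>> {"method": "apply_moves", "body": {
  "series": "0.4 2.5 0 0 0 0 1;0.4 2.5 0 0 0 0 1;0.2 0.6 0 0 0 0 1;0 0 0 0 0 0 1;0 0 0 0 0 0 1;0 0 0 0 0 0 1;0 0 0 0 0 0 1;0 0 0 0 0 0 1;0 0 0 0 0 0 1;0 0 0 0 0 0 1"
}}

```text
clock: 6.03
eef_pos: [581.5, -90.7, 189.5]
tcp_rot: [3.142, 0.0, 1.571]
contact_force: [-0.3, -1.5, -0.2]
opening: 0.276
```

```bash
python3 - <<'E'
from h import *
print(r.sense()["eef_pos"],r.sense()["contact_force"])
t=r.grab_frame("top"); s=r.grab_frame("side")
c=lambda im,u,v: cv2.resize(im[v-50:v+50,u-33:u+33],None,fx=6,fy=6,interpolation=cv2.INTER_CUBIC)
cv2.imwrite("pics/m3.png",np.hstack([c(t,291,183),c(s,276,230)]))
E
```

```text
[581.53874638 -90.72958011 189.45857707] [-0.29654632 -1.54955058 -0.22333412]
```

View pics/m3.png

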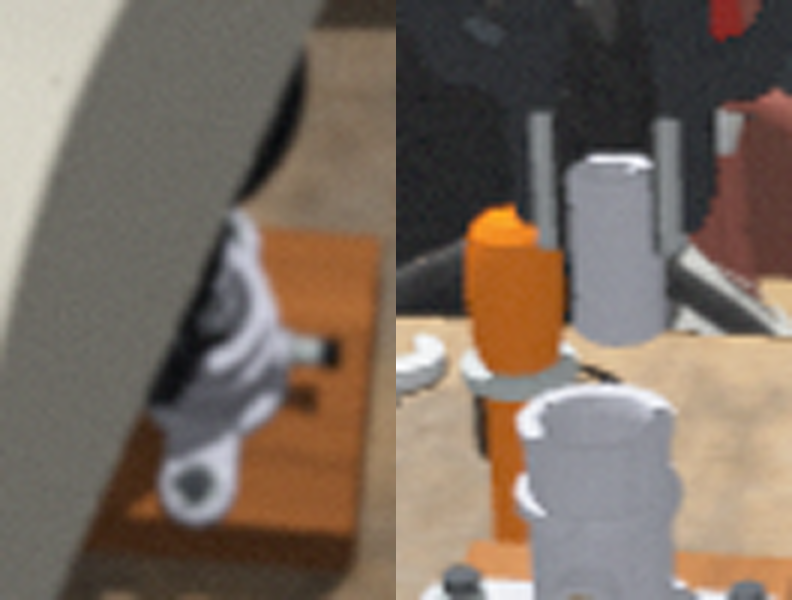

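```bash
python3 - <<'E'
from h import *
for x,y in((581.5,-90.7),(588,-90.5)):
  for z in(122,147,170,192):print(x,z,proj("side",(x,y,z)))
for u,v,z in((280.3,180+338/6-.4-3.5,147.5),(278.3,180+165/6-.4,192.5)): print(onz("side",u,v,z))
print(proj("side",(581.5,-90.7,172)))
E
```

```text
581.5 122 [279.8754278  249.25433243]
581.5 147 [279.3670718  235.02067013]
581.5 170 [278.88648662 221.5645739 ]
581.5 192 [278.4147595  208.35649815]
588 122 [275.8404252  249.07086317]
588 147 [275.27528082 234.84496356]
588 170 [274.7410201  221.39647217]
588 192 [274.21661679 208.19611271]
[581.71062863 -99.37859093 147.5       ]
[582.43248909 -94.52498888 192.5       ]
[278.84409567 220.37765281]
```

Side crop: the piston is held between the fingers, with its top centre at about (610,172) and foot at about (622,330). It is slightly off vertical, and its x agrees with the TCP. Moving over the mouth and nearly down to the rim for one closer look.

>>> {"method": "apply_moves", "body": {
  "series": "0.05 0.35 0.3 0 0 0 1;0.05 0.3 0.3 0 0 0 1;0 0 0.4 0 0 0 1;0 0 0.4 0 0 0 1;0 0 0.4 0 0 0 1;0 0 0.3 0 0 0 1;0 0 0 0 0 0 1;0 0 0 0 0 0 1;0 0 0 0 0 0 1;0 0 0 0 0 0 1"
}}

```text
clock: 6.97
eef_pos: [588.5, -89.6, 168.5]
tcp_rot: [3.141, 0.0, 1.571]
contact_force: [-0.0, 0.1, -0.9]
opening: 0.278
```

```bash
python3 - <<'E'
from h import *
e=r.sense()["eef_pos"];print(e,r.sense()["contact_force"])
s=r.grab_frame("side")
c=lambda im,u,v: cv2.resize(im[v-35:v+25,u-33:u+33],None,fx=9,fy=9,interpolation=cv2.INTER_CUBIC)
cv2.imwrite("pics/m4.png",c(s,276,238))
for z in(e[2]-42,e[2]+3): print(9*(proj("side",(e[0],e[1],z))-[243,203]+.5))
E
```

```text
[588.48115089 -89.62071656 168.50980738] [-0.03465576  0.09882167 -0.90427925]
[295.4685232  398.33960216]
[286.05651219 163.87458789]
```

View pics/m4.png

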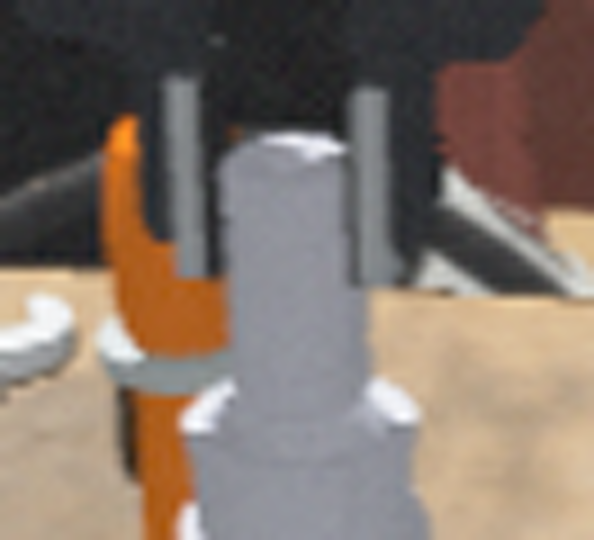

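The piston foot centre is at about x=303 and the rim centre at x=300, so they agree within 1 mm. Depth looks close too. Lowering gently while watching force.

>>> {"method": "apply_moves", "body": {
  "series": "0 -0.03 0.1 0 0 0 1;0 0 0.1 0 0 0 1;0 0 0.1 0 0 0 1;0 0 0.1 0 0 0 1;0 0 0.1 0 0 0 1;0 0 0.1 0 0 0 1;0 0 0.1 0 0 0 1;0 0 0.1 0 0 0 1;0 0 0.1 0 0 0 1;0 0 0.1 0 0 0 1"
}}

```text
clock: 7.85
eef_pos: [588.0, -89.6, 158.2]
tcp_rot: [-3.142, -0.0, 1.571]
contact_force: [-1.5, -0.4, -0.9]
opening: 0.275
```

>>> {"method": "apply_moves", "body": {
  "series": "0 0 0.1 0 0 0 1;0 0 0.1 0 0 0 1;0 0 0.1 0 0 0 1;0 0 0.1 0 0 0 1;0 0 0.1 0 0 0 1;0 0 0.1 0 0 0 1;0 0 0.1 0 0 0 1;0 0 0.1 0 0 0 1;0 0 0.1 0 0 0 1;0 0 0.1 0 0 0 1"
}}

```text
clock: 8.68
eef_pos: [588.1, -89.6, 148.2]
tcp_rot: [3.141, -0.0, 1.571]
contact_force: [-0.1, 0.8, -0.5]
opening: 0.275
```

>>> {"method": "apply_moves", "body": {
  "series": "0 0 0.1 0 0 0 1;0 0 0.1 0 0 0 1;0 0 0.1 0 0 0 1;0 0 0 0 0 0 1;0 0 0 0 0 0 0.4;0 0 0 0 0 0 0.3;0 0 0 0 0 0 0.2;0 0 0 0 0 0 0;0 0 0 0 0 0 -0.4;0 0 0 0 0 0 -0.4"
}}

```text
clock: 9.52
eef_pos: [588.0, -89.6, 145.3]
tcp_rot: [-3.141, 0.0, 1.571]
contact_force: [-1.0, 0.3, -0.5]
opening: 0.7
```

>>> {"method": "apply_moves", "body": {
  "series": "0 0 0 0 0 0 -0.4;0 0 -1.0 0 0 0 -0.4;0 0 -2 0 0 0 -0.6;0 0 -2 0 0 0 -1;-2.5 -0.7 -2 0 0 0 -1;-3.5 -1.0 -1 0 0 0 -1;-3.5 -1.0 0 0 0 0 -1;-3.5 -1.0 0 0 0 0 -1;-3.5 -1.0 0 0 0 0 -1;-3.5 -1.0 0 0 0 0 -1"
}}

```text
clock: 10.35
eef_pos: [530.5, -291.2, 226.4]
tcp_rot: [3.141, 0.0, 1.571]
contact_force: [1.0, 0.4, 0.4]
opening: 1.002
```

```bash
python3 - <<'E'
from h import *
e=r.sense()["eef_pos"];print(e,r.sense()["contact_force"])
s=r.grab_frame("side");t=r.grab_frame("top")
c=lambda im,u,v,k: cv2.resize(im[v-33:v+33,u-33:u+33],None,fx=6,fy=6,interpolation=cv2.INTER_CUBIC)
cv2.imwrite("pics/m5.png",np.hstack([c(t,291,187,6),c(s,276,258,6)]))
E
```

```text
[ 530.48530305 -291.17038716  226.42941978] [0.9737648  0.35294836 0.36139906]
```

View pics/m5.png

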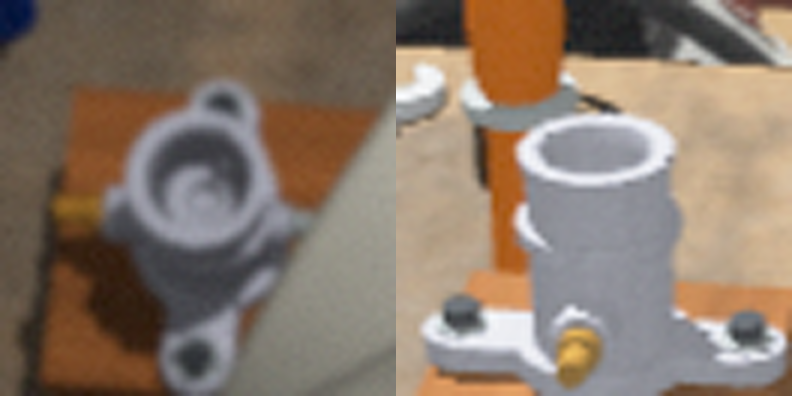

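Top crop: the piston sits inside the bore, with its top face at about (200,190) below the rim and centred on the mouth. Next is the brown-handled drift at (510.5,-323.8), where both cameras agree within 1 mm.

>>> {"method": "apply_moves", "body": {
  "series": "-1.6 -1.0 0 0 0 0 -1;-1.66 -1.0 0 0 0 0 -1;0 0 2 0 0 0 -1;0 0 2.0 0 0 0 -1;0 0 2.0 0 0 0 -1;0 0 2 0 0 0 -1;0 0 1.5 0 0 0 -1;0 0 0.9 0 0 0 -1;0 0 0.2 0 0 0 -1;0 0 0 0 0 0 -1"
}}

```text
clock: 11.28
eef_pos: [511.2, -321.8, 119.3]
tcp_rot: [-3.141, -0.0, 1.571]
contact_force: [0.3, 0.5, 0.6]
opening: 1.002
```

>>> {"method": "apply_moves", "body": {
  "series": "-0.2 -0.05 0 0 0 0 -1;0 0 0 0 0 0 0;0 0 0 0 0 0 0.1;0 0 0 0 0 0 0.2;0 0 0 0 0 0 0.3;0 0 0 0 0 0 0.5;0 0 0 0 0 0 1;0 0 0 0 0 0 1;0 0 0 0 0 0 1;0 0 0 0 0 0 1",
  "squeeze": 60
}}

```text
clock: 12.12
eef_pos: [510.7, -324.3, 119.8]
tcp_rot: [3.141, 0.0, 1.571]
contact_force: [-1.6, 1.6, 5.9]
opening: 0.33
```

```bash
python3 - <<'E'
from h import *
s=r.sense();print(s["eef_pos"],s["contact_force"],s["wrist_torque"],s["opening"])
im=r.grab_frame("side")
c=lambda im,u,v: cv2.resize(im[v-40:v+40,u-40:u+40],None,fx=7,fy=7,interpolation=cv2.INTER_CUBIC)
cv2.imwrite("pics/m6.png",c(im,339,212))
E
```

```text
[ 510.69879422 -324.33704639  119.79571119] [-1.58682766  1.61171555  5.87502248] [ 0.04492021  0.3141948  -0.05953155] 0.32951844852225165
```

View pics/m6.png

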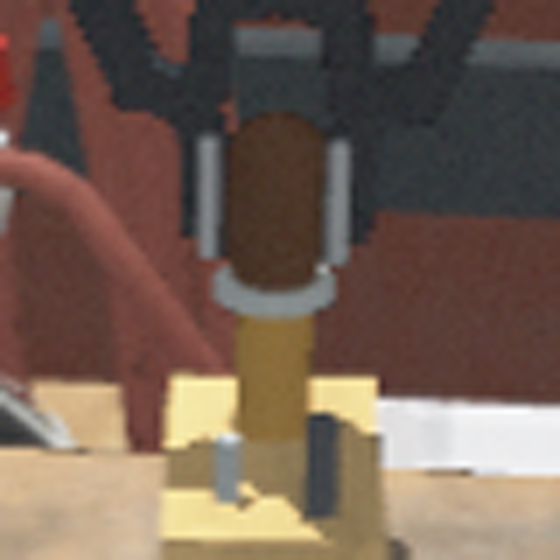

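The drift is gripped squarely on the wooden handle at (275,200), upright, with the fingertips just above the collar. The return pose is (510.7,-324.3,119.8), so foot = TCP z − 109.8.

>>> {"method": "apply_moves", "body": {
  "series": "0 0 -0.5 0 0 0 1;0 0 -1 0 0 0 1;0 0 -1.5 0 0 0 1;0 0 -2 0 0 0 1;0 0 -2 0 0 0 1;0 0 -2 0 0 0 1;0 0 -2 0 0 0 1;0 0 -2 0 0 0 1;0 0 -1.0 0 0 0 1;0 0 -0.5 0 0 0 1"
}}

```text
clock: 13.0
eef_pos: [511.1, -324.5, 266.4]
tcp_rot: [3.139, 0.001, 1.571]
contact_force: [0.0, -0.2, -2.3]
opening: 0.331
```

>>> {"method": "apply_moves", "body": {
  "series": "1.0 0.3 0 0 0 0 1;2.0 0.7 0 0 0 0 1;2.5 0.8 0 0 0 0 1;2.5 0.8 0 0 0 0 1;2.5 0.8 0 0 0 0 1;2.5 0.8 0 0 0 0 1;2.5 0.8 0 0 0 0 1;2.5 0.8 0 0 0 0 1;2.5 0.8 0 0 0 0 1;2.0 0.7 0 0 0 0 1"
}}

```text
clock: 13.83
eef_pos: [583.0, -96.5, 262.6]
tcp_rot: [-3.139, -0.001, 1.571]
contact_force: [-0.2, -0.6, -1.9]
opening: 0.333
```

>>> {"method": "apply_moves", "body": {
  "series": "0.6 0.25 0 0 0 0 1;0.3 0.1 0 0 0 0 1;0 0 0 0 0 0 1;0 0 0 0 0 0 1;0 0 0 0 0 0 1;0 0 0 0 0 0 1;0 0 0 0 0 0 1;0 0 0 0 0 0 1;0 0 0 0 0 0 1;0 0 0 0 0 0 1"
}}

```text
clock: 14.67
eef_pos: [587.0, -90.4, 264.3]
tcp_rot: [3.141, -0.0, 1.57]
contact_force: [0.1, -0.2, -2.4]
opening: 0.336
```

>>> {"method": "apply_moves", "body": {
  "series": "0.08 0.1 0.2 0 0 0 1;0 0 0.4 0 0 0 1;0 0 0.5 0 0 0 1;0 0 0.5 0 0 0 1;0 0 0.5 0 0 0 1;0 0 0.3 0 0 0 1;0 0 0.2 0 0 0 1;0 0 0.1 0 0 0 1;0 0 0 0 0 0 1;0 0 0 0 0 0 1"
}}

```text
clock: 15.5
eef_pos: [588.2, -89.4, 237.4]
tcp_rot: [3.141, 0.0, 1.571]
contact_force: [-0.3, -0.0, -2.9]
opening: 0.333
```

```bash
python3 - <<'E'
from h import *
s=r.sense();print(s["eef_pos"],s["contact_force"])
im=r.grab_frame("side")
c=lambda im,u,v: cv2.resize(im[v-50:v+40,u-40:u+40],None,fx=6,fy=6,interpolation=cv2.INTER_CUBIC)
cv2.imwrite("pics/m7.png",c(im,276,220))
E
```

```text
[588.16274644 -89.40429891 237.41817407] [-0.31941452 -0.02541653 -2.92809344]
```

View pics/m7.png

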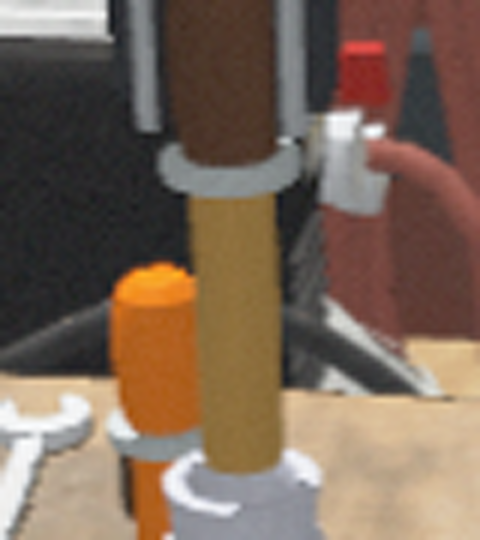

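The foot (243,465) is centred over the rim (centre x about 242). Lowering at about 12 mm/s while watching force.

>>> {"method": "apply_moves", "body": {
  "series": "0 0 0.12 0 0 0 1;0 0 0.12 0 0 0 1;0 0 0.12 0 0 0 1;0 0 0.12 0 0 0 1;0 0 0.12 0 0 0 1;0 0 0.12 0 0 0 1;0 0 0.12 0 0 0 1;0 0 0.12 0 0 0 1;0 0 0.12 0 0 0 1;0 0 0.12 0 0 0 1"
}}

```text
clock: 16.38
eef_pos: [588.0, -89.4, 225.1]
tcp_rot: [-3.142, -0.0, 1.571]
contact_force: [0.1, 0.5, -1.9]
opening: 0.334
```

>>> {"method": "apply_moves", "body": {
  "series": "0 0 0.1 0 0 0 1;0 0 0.1 0 0 0 1;0 0 0.1 0 0 0 1;0 0 0.1 0 0 0 1;0 0 0.1 0 0 0 1;0 0 0.1 0 0 0 1;0 0 0.1 0 0 0 1;0 0 0.1 0 0 0 1;0 0 0.1 0 0 0 1;0 0 0.1 0 0 0 1"
}}

```text
clock: 17.22
eef_pos: [588.0, -89.4, 215.2]
tcp_rot: [3.142, -0.0, 1.571]
contact_force: [0.0, 0.5, -1.9]
opening: 0.334
```

>>> {"method": "apply_moves", "body": {
  "series": "0 0 0.08 0 0 0 1;0 0 0.08 0 0 0 1;0 0 0.08 0 0 0 1;0 0 0.08 0 0 0 1;0 0 0.08 0 0 0 1;0 0 0.08 0 0 0 1;0 0 0.08 0 0 0 1;0 0 0.08 0 0 0 1;0 0 0.08 0 0 0 1;0 0 0.08 0 0 0 1"
}}

```text
clock: 18.05
eef_pos: [588.2, -89.4, 208.1]
tcp_rot: [3.141, 0.0, 1.571]
contact_force: [-3.0, -0.0, 6.2]
opening: 0.332
```

>>> {"method": "apply_moves", "body": {
  "series": "0 0 0.06 0 0 0 1;0 0 0.06 0 0 0 1;0 0 0.06 0 0 0 1;0 0 0.06 0 0 0 1;0 0 0.06 0 0 0 1;0 0 0.06 0 0 0 1;0 0 0.06 0 0 0 1;0 0 0.06 0 0 0 1;0 0 0.06 0 0 0 1;0 0 0.06 0 0 0 1"
}}

```text
clock: 18.88
eef_pos: [588.2, -89.4, 202.2]
tcp_rot: [3.141, 0.0, 1.571]
contact_force: [-2.4, 1.5, 6.2]
opening: 0.336
```

>>> {"method": "apply_moves", "body": {
  "series": "0 0 0.06 0 0 0 1;0 0 0.06 0 0 0 1;0 0 0.06 0 0 0 1;0 0 0.06 0 0 0 1;0 0 0.06 0 0 0 1;0 0 0.06 0 0 0 1;0 0 0.06 0 0 0 1;0 0 0.06 0 0 0 1;0 0 0.06 0 0 0 1;0 0 0.06 0 0 0 1"
}}

```text
clock: 19.72
eef_pos: [588.2, -89.4, 196.2]
tcp_rot: [3.141, 0.0, 1.571]
contact_force: [-2.5, 1.1, 6.7]
opening: 0.332
```

>>> {"method": "apply_moves", "body": {
  "series": "0 0 0.03 0 0 0 1;0 0 0.03 0 0 0 1;0 0 0.03 0 0 0 1;0 0 0.03 0 0 0 1;0 0 0.03 0 0 0 1;0 0 0.03 0 0 0 1;0 0 0.03 0 0 0 1;0 0 0.03 0 0 0 1;0 0 0.03 0 0 0 1;0 0 0.03 0 0 0 1"
}}

```text
clock: 20.55
eef_pos: [588.2, -89.4, 193.2]
tcp_rot: [3.141, 0.0, 1.571]
contact_force: [-2.4, -0.3, 6.3]
opening: 0.328
```

```bash
python3 -c "
from h import *
s=r.sense();print(s['eef_pos'],s['contact_force'],s['qpos'])"
```

```text
[588.21732958 -89.39671461 193.20304862] [-2.37852856 -0.25703895  6.30672603] [-1.53347806e-01  3.63896480e-01  1.75117918e+00  3.81232930e-06
  1.02593325e+00 -1.53383688e-01]
```

>>> {"method": "apply_moves", "body": {
  "series": "0 0 0.02 0 0 0 1;0 0 0.02 0 0 0 1;0 0 0.02 0 0 0 1;0 0 0.02 0 0 0 1;0 0 0.02 0 0 0 1;0 0 0.02 0 0 0 1;0 0 0.02 0 0 0 1;0 0 0.02 0 0 0 1;0 0 0.02 0 0 0 1;0 0 0.02 0 0 0 1"
}}

```text
clock: 21.38
eef_pos: [588.2, -89.4, 191.2]
tcp_rot: [3.141, 0.0, 1.571]
contact_force: [-2.9, 0.7, 6.2]
opening: 0.327
```

>>> {"method": "apply_moves", "body": {
  "series": "0 0 0.02 0 0 0 1;0 0 0.02 0 0 0 1;0 0 0.02 0 0 0 1;0 0 0.02 0 0 0 1;0 0 0.02 0 0 0 1;0 0 0.02 0 0 0 1;0 0 0.02 0 0 0 1;0 0 0.02 0 0 0 1;0 0 0.02 0 0 0 1;0 0 0.02 0 0 0 1"
}}

```text
clock: 22.22
eef_pos: [588.6, -89.5, 190.8]
tcp_rot: [3.14, 0.0, 1.571]
contact_force: [-5.7, 0.7, 21.3]
opening: 0.337
```

Bottomed: about 21 N measured plus about 2.3 N drift weight, so about 24 N on the piston. Easing back by a hair and holding.

>>> {"method": "apply_moves", "body": {
  "series": "0 0 -0.01 0 0 0 1;0 0 0 0 0 0 1;0 0 0 0 0 0 1;0 0 0 0 0 0 1;0 0 0 0 0 0 1;0 0 0 0 0 0 1;0 0 0 0 0 0 1;0 0 0 0 0 0 1;0 0 0 0 0 0 1;0 0 0 0 0 0 1"
}}

```text
clock: 23.05
eef_pos: [588.6, -89.5, 190.8]
tcp_rot: [3.14, 0.0, 1.571]
contact_force: [-5.4, 1.1, 18.4]
opening: 0.332
```

>>> {"method": "apply_moves", "body": {
  "series": "0 0 0 0 0 0 1;0 0 0 0 0 0 1;0 0 0 0 0 0 1;0 0 0 0 0 0 1;0 0 0 0 0 0 1;0 0 0 0 0 0 1;0 0 0 0 0 0 1;0 0 0 0 0 0 1;0 0 0 0 0 0 1;0 0 0 0 0 0 1"
}}

```text
clock: 23.88
eef_pos: [588.5, -89.5, 190.8]
tcp_rot: [3.14, 0.0, 1.571]
contact_force: [-6.8, 0.0, 18.1]
opening: 0.333
```

Held at about 20.5 N for 1.6 s. By the TCP height the seal top is about 86 mm below the rim, within the expected range. Withdrawing.

>>> {"method": "apply_moves", "body": {
  "series": "0 0 -0.1 0 0 0 1;0 0 -0.2 0 0 0 1;0 0 -0.5 0 0 0 1;0 0 -0.8 0 0 0 1;0 0 -1 0 0 0 1;0 0 -1 0 0 0 1;0 0 -1 0 0 0 1;0 0 -1.2 0 0 0 1;0 0 -1.2 0 0 0 1;0 0 -0.8 0 0 0 1"
}}

```text
clock: 24.72
eef_pos: [588.6, -89.5, 268.5]
tcp_rot: [3.14, 0.0, 1.571]
contact_force: [0.3, -0.2, -2.3]
opening: 0.331
```

>>> {"method": "apply_moves", "body": {
  "series": "-1.0 -0.3 0 0 0 0 1;-2.0 -0.7 0 0 0 0 1;-2.5 -0.8 0 0 0 0 1;-2.5 -0.8 0 0 0 0 1;-2.5 -0.8 0 0 0 0 1;-2.5 -0.8 0 0 0 0 1;-2.5 -0.8 0 0 0 0 1;-2.5 -0.8 0 0 0 0 1;-2.5 -0.8 0 0 0 0 1;-2.0 -0.7 0 0 0 0 1"
}}

```text
clock: 25.55
eef_pos: [513.7, -316.6, 266.0]
tcp_rot: [-3.141, 0.0, 1.57]
contact_force: [0.1, -0.0, -3.5]
opening: 0.335
```

>>> {"method": "apply_moves", "body": {
  "series": "-0.6 -0.25 0 0 0 0 1;-0.3 -0.1 0 0 0 0 1;0 0 0 0 0 0 1;0 0 0 0 0 0 1;0 0 0 0 0 0 1;0 0 0 0 0 0 1;0 0 0 0 0 0 1;0 0 0 0 0 0 1;0 0 0 0 0 0 1;0 0 0 0 0 0 1"
}}

```text
clock: 26.38
eef_pos: [511.6, -323.2, 266.4]
tcp_rot: [3.142, -0.0, 1.571]
contact_force: [-0.2, 0.9, -2.9]
opening: 0.332
```

>>> {"method": "apply_moves", "body": {
  "series": "-0.11 -0.08 1 0 0 0 1;0 0 1.5 0 0 0 1;0 0 1.5 0 0 0 1;0 0 1.5 0 0 0 1;0 0 1.5 0 0 0 1;0 0 1.3 0 0 0 1;0 0 0.7 0 0 0 1;0 0 0 0 0 0 1;0 0 0 0 0 0 1;0 0 0 0 0 0 1"
}}

```text
clock: 27.22
eef_pos: [511.2, -324.8, 177.0]
tcp_rot: [3.141, 0.001, 1.571]
contact_force: [-0.4, 1.0, -2.0]
opening: 0.333
```

```bash
python3 - <<'E'
from h import *
s=r.sense();print(s["eef_pos"],s["contact_force"])
im=r.grab_frame("side"); t=r.grab_frame("top")
c=lambda im,u,v: cv2.resize(im[v-40:v+40,u-35:u+35],None,fx=5,fy=5,interpolation=cv2.INTER_CUBIC)
cv2.imwrite("pics/m8.png",np.hstack([c(im,339,205),c(t,291,187)]))
f=np.array([s["eef_pos"][0],s["eef_pos"][1],s["eef_pos"][2]-109.8])
print([5*(proj("side",f+[0,0,h])-[304,165]+.5) for h in(0,83)])
E
```

```text
[ 511.16043308 -324.78056409  177.03722853] [-0.4188818   0.9933278  -2.02220592]
[array([166.97464584, 299.10231313]), array([170.94088146, 106.2175039 ])]
```

View pics/m8.png

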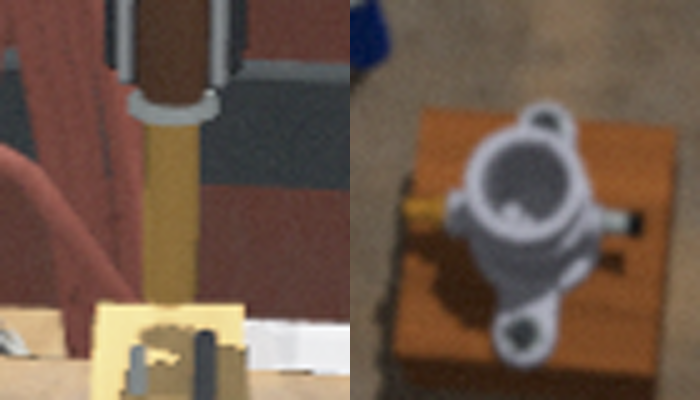

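The shaft is vertical above the block: axis x is 171 at the collar and 171 at the foot, within about 1.5 mm of prediction. The piston is now deep in the bore. Lowering into the hole gently.

>>> {"method": "apply_moves", "body": {
  "series": "0.05 0.05 0.3 0 0 0 1;0 0 0.3 0 0 0 1;0 0 0.3 0 0 0 1;0 0 0.2 0 0 0 1;0 0 0.2 0 0 0 1;0 0 0.2 0 0 0 1;0 0 0.2 0 0 0 1;0 0 0.2 0 0 0 1;0 0 0.2 0 0 0 1;0 0 0.2 0 0 0 1"
}}

```text
clock: 28.15
eef_pos: [511.3, -324.0, 153.2]
tcp_rot: [3.142, 0.0, 1.571]
contact_force: [-0.8, -0.4, -2.1]
opening: 0.331
```

>>> {"method": "apply_moves", "body": {
  "series": "0 0 0.35 0 0 0 1;0 0 0.35 0 0 0 1;0 0 0.35 0 0 0 1;0 0 0.35 0 0 0 1;0 0 0.35 0 0 0 1;0 0 0.35 0 0 0 1;0 0 0.3 0 0 0 1;0 0 0.3 0 0 0 1;0 0 0.2 0 0 0 1;0 0 0.1 0 0 0 1"
}}

```text
clock: 28.98
eef_pos: [511.1, -323.9, 123.0]
tcp_rot: [-3.141, -0.0, 1.571]
contact_force: [-0.3, -0.2, -2.7]
opening: 0.331
```

>>> {"method": "apply_moves", "body": {
  "series": "0 0 0.05 0 0 0 1;0 0 0.05 0 0 0 1;0 0 0.05 0 0 0 1;0 0 0.05 0 0 0 1;0 0 0.05 0 0 0 1;0 0 0.03 0 0 0 1;0 0 0 0 0 0 1;0 0 0 0 0 0 1;0 0 0 0 0 0 1;0 0 0 0 0 0 1"
}}

```text
clock: 29.82
eef_pos: [511.3, -324.0, 120.6]
tcp_rot: [-3.142, -0.0, 1.571]
contact_force: [0.2, 0.3, -2.4]
opening: 0.337
```

>>> {"method": "apply_moves", "body": {
  "series": "0 0 0.03 0 0 0 1;0 0 0.03 0 0 0 1;0 0 0.03 0 0 0 1;0 0 0.03 0 0 0 1;0 0 0.02 0 0 0 1;0 0 0 0 0 0 1;0 0 0 0 0 0 1;0 0 0 0 0 0 1;0 0 0 0 0 0 1;0 0 0 0 0 0 1"
}}

```text
clock: 30.65
eef_pos: [511.3, -324.1, 119.8]
tcp_rot: [3.141, 0.0, 1.571]
contact_force: [-1.3, -0.0, 4.8]
opening: 0.33
```

Standing on the floor (+4.8 N). Opening slowly, then rising.

>>> {"method": "apply_moves", "body": {
  "series": "0 0 0 0 0 0 0.3;0 0 0 0 0 0 0.25;0 0 0 0 0 0 0.2;0 0 0 0 0 0 0.1;0 0 0 0 0 0 -0.2;0 0 0 0 0 0 -0.6;0 0 0 0 0 0 -1;0 0 0 0 0 0 -1;0 0 0 0 0 0 -1;0 0 -0.5 0 0 0 -1"
}}

```text
clock: 31.48
eef_pos: [510.7, -323.6, 123.5]
tcp_rot: [-3.14, -0.001, 1.571]
contact_force: [-0.3, 0.0, 0.4]
opening: 0.999
```

>>> {"method": "apply_moves", "body": {
  "series": "0 0 -1 0 0 0 -1;0 0 -2 0 0 0 -1;0 0 -2 0 0 0 -1;0 0 -2 0 0 0 -1;0 0 -2 0 0 0 -1;-3 -3 0 0 0 0 -1;-3 -3 0 0 0 0 -1;-3 -3 0 0 0 0 -1;-2 -2 0 0 0 0 -1;0 0 0 0 0 0 -1"
}}

```text
clock: 32.32
eef_pos: [399.5, -435.8, 215.5]
tcp_rot: [-3.141, 0.002, 1.568]
contact_force: [0.1, 0.0, -0.6]
opening: 1.0
```

```bash
python3 - <<'E'
from h import *
s=r.sense();print(s["clock"],s["eef_pos"],s["contact_force"])
im=r.grab_frame("side"); t=r.grab_frame("top"); t0=cv2.imread("pics/top0.png")
c=lambda im,u,v: cv2.resize(im[v-40:v+40,u-35:u+35],None,fx=5,fy=5,interpolation=cv2.INTER_CUBIC)
cv2.imwrite("pics/m9.png",np.hstack([c(im,339,205),c(t,420,245)]))
for n,(u,v,w,h) in dict(pliers=(320,340,55,22),spanner=(392,150,52,14),tape=(408,181,18,18)).items():
    print(n,cv2.absdiff(t,t0)[v-h:v+h,u-w:u+w].mean())
E
```

```text
32.3167 [ 399.52794236 -435.75205786  215.45115257] [ 0.09909173  0.00161103 -0.59018357]
pliers 5.438705234159779
spanner 3.979739010989011
tape 3.6231995884773665
```

View pics/m9.png

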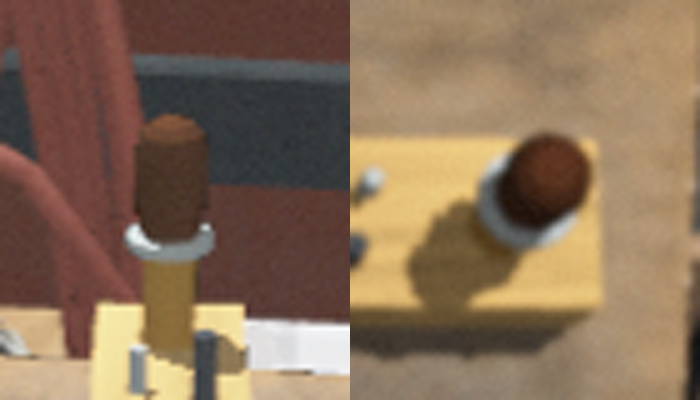

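The drift stands upright in its hole as at the start, with the handle at (170,170) in the side crop. The gripper is open and clear, and the bystanders are unchanged. Handing in.

```bash
python3 -c "
from h import *
print(r.sign_off())"
```

```text
the job is handed in; nothing more can be done
None
```

The job is done and handed in at about 32 s on the robot's clock; the hand-in gives no verdict.

- **Piston:** I lowered it into the bore with no rim contact felt and let it drop onto the seal. I did not measure whether it touched the seal; the picture showed it centred below the rim.
- **Pressing:** I used the brown-handled drift at about 12 mm/s or less, easing to 2–4 mm/s near the stop. The readings showed about 8 N while sliding. On reaching the stop the load read about 24 N, and I then held about 20.5 N for 1.6 s. Both figures are the sensor reading plus about 2.3 N of drift weight. I only read forces at the end of each call, so the true peaks are not known. The seal top ended about 86 mm below the rim, worked out from the tool height.
- **Drift:** it stands upright back in its hole, set down at its original height and released. The last wrist force was about 0.6 N, which is noise.
- **Bystanders:** pliers, spanner and tape roll looked unmoved when I compared the first and last pictures.

The two cameras disagreed by about 2 mm on the rim's y position, and one side-view reading suggested the held piston was tilted up to about 0.1 rad. It still went in without measurable contact.

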